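# Load the sample carrier under the leaf spring of the rubber tester

### The job

Load the rubber sample into the tester: put the fingertips on the low ribbed tread of the aluminium carrier, press it hard down so that its sprung bed sinks, and, still pressing, slide it along the channel under the forked leaf spring until it is fully home against the end stop. Only then let go, so that the bed rises and the spring holds the carrier. Do not lift or tip the carrier, ram it against the spring or the stop with brute force, pry the spring up or disturb the mug, weight, tin or spanner standing around.

Things in the scene. Friction and masses are not known exactly. Their poses are not given: they have to be found in the camera images.
- fixture: Loading slide bolted to the bench: grey base plate 285 x 100 x 10 mm, a straight channel between two aluminium side rails (60 mm apart inside, 8 mm thick, tops 50 mm above the bench, from x = -120 to +100 mm). Origin on the bench under the channel's centre line; +x along the channel, the way the carrier is pushed; z up. It lies flat, turned about the vertical.
- stop (a point): Centre of the grey end stop's face, at fixture x = +95 mm, 34 mm above the bench (the height of the raised bed's top); axes as the fixture. The leaf spring is pivoted above the end stop, its mount 74 mm high.
- lips (a point): Midway between the lower edges of the leaf spring's two lips when it hangs at rest: fixture x = 57.5 mm, 44 mm above the bench, 6 mm below the top of an unpressed carrier, so that the lips block a carrier that is merely pushed along. Two steel prongs 8 mm wide, 38 mm apart, run from the pivot to these upright lips. Fixed to the fixture; axes as the fixture.
- carrier: Loose aluminium sample carrier, 110 mm (x) x 56 mm (y), about 0.18 kg, on the sprung bed between the rails. Origin at the centre of its underside (34 mm above the bench, bed up); +x to its front, as the fixture's. Front half (x 0 to 55 mm): block 16 mm thick, black rubber disc in its top. Rear half: tread. Home: origin at fixture x = +40 mm; it starts at -55 to -15 mm.
- tread (a point): Centre of the top of the carrier's ribbed rear tread (55 x 56 mm, 6 mm thick), 40 mm above the bench with the bed up. 27.5 mm ahead of it an upright step 10 mm high leads up to the front block: fingertips on the tread can push forwards against it.
- bed (a joint): How far the sprung bed is pressed down, m: 0 up, 0.012 on its hard stop. The dark steel bed plate (210 x 56 mm) is the channel's floor and sinks level; it yields from about 7 N on the carrier and takes 0.8 N more per mm (some 17 N at the hard stop). Past 6 mm the carrier clears the lips; 8 mm is a good depth. It springs back when released.
- leaf (a joint): Angle of the forked leaf spring, rad: 0 hanging at rest, growing as its lips are lifted; about 0.11 when they rest on the top of the unpressed carrier, pressing on it with about 4.5 N. Sliding the pressed carrier takes some 10 to 20 N.
- mug: Yellow plastic mug, 85 mm high, 76 mm across; bystander. Origin at the centre of its underside.
- weight: Steel reference weight with a knob, 60 mm high, 44 mm across; bystander. Origin at the centre of its underside.
- tin: Round tin, 60 mm high, 56 mm across; bystander. Origin at the centre of its underside.
- spanner: Steel spanner, 150 mm long, lying on the bench; bystander. Origin on its underside.

How it is judged:
By the outcome, as a careful person would: the job done as asked, in the order asked, and still so for the second after the job is handed in, with the robot touching nothing.
It also fails if it takes over 38 s, if anything falls off the work surface, if the arm or the gripper's body presses on something with over 40 N, if the wrist force passes 120 N, or if a joint passes its speed limit or range.

### The arm

A 7-joint arm with a two-finger parallel gripper is mounted at the origin on the work surface. World frame = base frame: x ahead of the robot, y to its left, z up, the work surface at z = 0. Lengths are in m, angles in degrees, forces in N, time in s.
With the tool pointing down it reaches from about 0.425 to 0.875 m from the base axis. Payload 4.7 kg.
Tool frame: the origin (TCP) lies at the very end of the fingers, on their centre line; the grasp point (between the pads) lies 19 mm behind it; z points along the fingers, y is the line along which they close (so a half turn about z gives the same grasp; the last joint's range is limited). The gripper opens to 87 mm and grips with 3 to 60 N. Pads are 19 mm wide; open, the fingers measure 117 mm over their backs; the gripper's body (75 mm by 190 mm) begins 51 mm behind the grasp point.
Start: joints at [72.485, 18.392, -4.016, 83.108, 1.295, 78.541, -3.26], TCP at [0.204, -0.617, 0.223] pointing down, gripper open.
Joint ranges: [-163.93, 163.93], [-17.29, 119.83], [-79.2, 71.16], [3.27, 140.29], [-89.18, 269.18], [5.43, 117.66], [-154.24, 154.24]. Speed limits (degrees/s): [147.25, 147.25, 180, 180, 180, 180, 180].

### API

Orientations are given as [roll, pitch, yaw] about the fixed x, y, z axes, in that order (R = Rz(yaw) Ry(pitch) Rx(roll)).
In Python, from cell import telemetry, cams, env gives the robot as it stands.
- The arm moves only by the tool arm_command, never from a script. Its argument "series" is text: rows parted by semicolons, each of 5 numbers parted by spaces: the shift along the tool's x, y, z in mm, then the turn about the tool's z in rad, then the closure in counts, from 0 (fully open) to 255 (shut). A call has 1 to 20 rows; each row shifts and turns the commanded pose from where the row before left it, along the tool's axes as they then stand; what a row does not reach is not made up. A row lasts 1/12 s, in which the tool goes at most 41.7 mm and 7.16 degrees, less where a joint would pass 70% of its speed; a pose out of reach is approached as far as the arm can. A call is refused whole if a number of a shift passes 41.7 or a number of a turn 0.125, either way. A call with a gripper value outside its range is refused whole. The fingers move at their own pace and stop on an object; "squeeze" is the grip in N (left out, the last holds). Time passes only in rows, so rows that do not move let the fingers close. It gives the time, the measured TCP pose, the force, the opening and the grip force at its end, in the units of the state.
- telemetry.get_obs(): the state, without advancing time (a new reading comes with each control period).
- cams.read_camera(name): name is "side" or "top"; returns the picture (480x640x3 uint8, blue, green, red); there is no depth.
- cams.calibration(name): a dict with "K" (3x3 intrinsics, pixels), "origin" and "rotation" of the camera in the world. Camera axes: x right, y down, z forward; pixel columns grow to the right and rows downward; lengths in m; the calibration is good to about 2 mm. A picture is of the moment at which its call begins. calibration takes no time and is no camera call.
- env.sign_off(): hands the job in; it is judged then, once.
The state is a dict: "time_s": time; "qpos": joint angles; "joint_velocities": joint speeds; "effort": joint torques, N m; "tool_pos": TCP position; "tool_rot": TCP orientation; "force": force on the tool from outside, world axes, zero at the start; "wrist_torque": the same for the moment, N m; "grip_width": finger opening in m; "grasp_force": force on a finger pad.
Only numpy, scipy, OpenCV 4.12 (cv2) and the standard library are available. Lean on these libraries where they do the work, as an engineer would, in place of code of your own. Each camera call takes 0.05 s, during which the arm holds its last target. There are 200 camera calls.

## Working session

There is one attempt and no reset: what is moved stays moved. The work goes in short steps, Python scripts to look and compute and a tool call to move; the robot and the scene stay as the last step left them, time stands still between calls to the robot, and variables do not carry over. Pictures are saved under pics/ and viewed, at most 10 in all, crops included, and the job is handed in when it is done.

Besides the shell and the picture viewer there is one more tool, called after "Call:" in YAML: its name, and indented under it one key for each argument. arm_command: Moves the arm, as the interface text tells. Its arguments: {"type":"object","properties":{"series":{"type":"string"},"squeeze":{"type":"number"}},"required":["series"]}

```bash
mkdir -p pics
python3 - <<'E'
from cell import telemetry,cams
import cv2
for n in("side","top"):
    cv2.imwrite(f"pics/{n}0.png",cams.read_camera(n)); c=cams.calibration(n); print(n,c)
o=telemetry.get_obs(); print({k:o[k] for k in("time_s","tool_pos","tool_rot","force","grip_width")})
E
```

```text
side {'K': array([[463.16759419,   0.        , 325.25459399],
       [  0.        , 463.16759419, 242.59367764],
       [  0.        ,   0.        ,   1.        ]]), 'origin': array([ 0.33157262, -0.33484783,  0.60494092]), 'rotation': array([-140.50806935,    0.4964511 ,  -32.40909784])}
top {'K': array([[434.45702261,   0.        , 323.3552995 ],
       [  0.        , 434.45702261, 239.48880288],
       [  0.        ,   0.        ,   1.        ]]), 'origin': array([0.48286567, 0.05872437, 0.79698595]), 'rotation': array([-1.73038415e+02,  1.21976617e-01, -8.85320224e+01])}
{'time_s': 0.1, 'tool_pos': array([ 0.20412129, -0.61660057,  0.22158947]), 'tool_rot': array([-1.79902577e+02,  7.14145751e-03,  1.83235390e+01]), 'force': array([0.10413696, 0.49295133, 1.24342014]), 'grip_width': 0.08735667489803682}
```

View pics/side0.png

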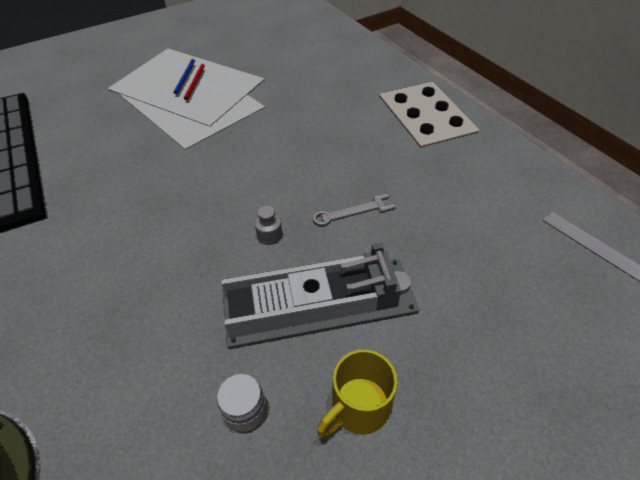

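View pics/top0.png

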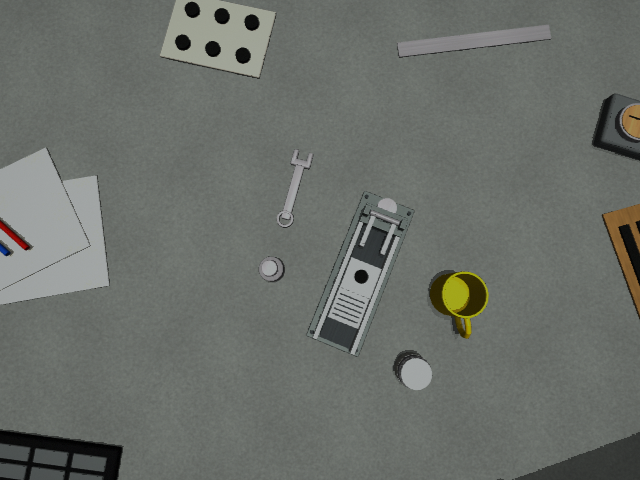

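The side view shows the fixture running from about (228,305) to (410,290), with the tread near (270,297). In the top view the channel runs from about (335,335) up to (388,205), with the tread near (349,307) and the disc near (361,277). The mug, tin and weight stand beside it. Next I'll enlarge the area around the fixture.

Run:
```python
import cv2
t=cv2.imread("pics/top0.png")[185:365,300:425]
cv2.imwrite("pics/topc.png",cv2.resize(t*1,None,fx=3.3,fy=3.3,interpolation=cv2.INTER_CUBIC))
s=cv2.imread("pics/side0.png")[240:350,215:425]
cv2.imwrite("pics/sidec.png",cv2.resize(s,None,fx=3.8,fy=3.8,interpolation=cv2.INTER_CUBIC))
```

```text
(no output)
```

View pics/topc.png

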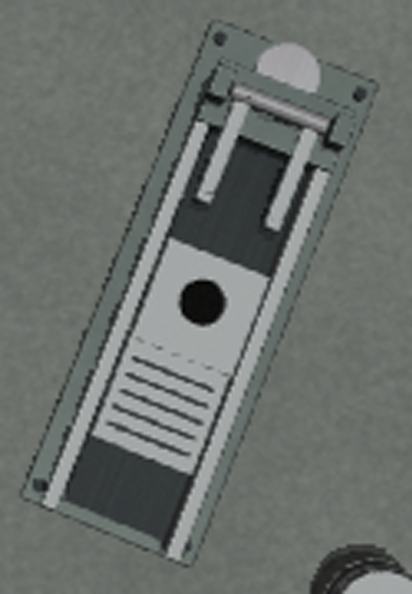

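View pics/sidec.png

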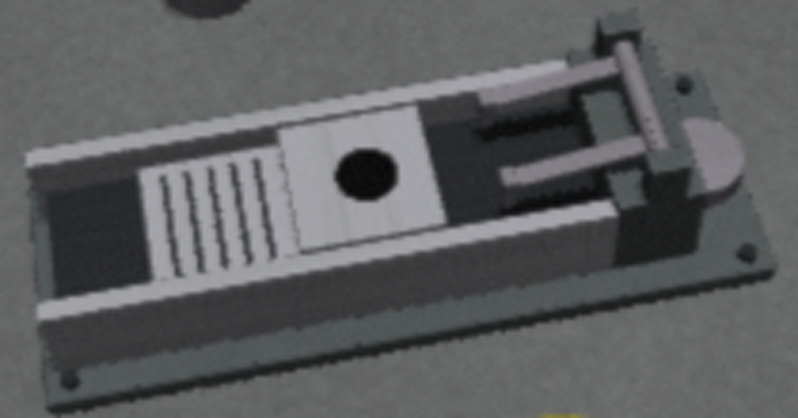

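The top crop shows the carrier's front edge at (172,238) to (270,276), the disc at (202,302), the tread's rear edge at (92,436) to (190,472), and the rail rear ends at (51,502) and (178,553). The side crop shows the disc at (366,174), the front corners at (417,106) and (445,222), and the tread's rear corners at (140,172) and (152,282).

```bash
cat > h.py <<'E'
from cell import telemetry,cams
import numpy as np
from scipy.spatial.transform import Rotation as R
def w(n,u,v,z):
    c=cams.calibration(n); r=R.from_euler('xyz',c['rotation'],degrees=True).as_matrix()
    d=r@np.linalg.solve(c['K'],[u,v,1]); o=c['origin']; return o+d*(z-o[2])/d[2]
T=lambda u,v,z:w('top',300+(u+.5)/3.3-.5,185+(v+.5)/3.3-.5,z)
S=lambda u,v,z:w('side',215+(u+.5)/3.8-.5,240+(v+.5)/3.8-.5,z)
E
python3 - <<'E'
from h import *
np.set_printoptions(precision=4,suppress=True)
P={}
for n,f,L in(("T",T,[(51,502),(178,553),(201,123),(320,170),(172,238),(270,276),(92,436),(190,472),(202,302)]),
           ("S",S,[(27,157),(40,312),(563,65),(615,207),(417,106),(445,222),(140,172),(152,282),(366,174)])):
    z=[.05]*6+[.04]*2+[.05]
    p=np.array([f(*a,b) for a,b in zip(L,z)]);print(n);print(p)
    d=(p[2]+p[3]-p[0]-p[1])[:2];print("rail len",np.linalg.norm(d)/2,"yaw",np.degrees(np.arctan2(d[1],d[0])))
    d2=(p[4]+p[5]-p[6]-p[7])[:2];print("carrier len",np.linalg.norm(d2)/2,"yaw",np.degrees(np.arctan2(d2[1],d2[0])),"w",np.linalg.norm(p[4]-p[5]))
    d/=np.linalg.norm(d); c=(p[0]+p[1])[:2]/2+.12*d
    print("fix origin",c,"carrier ctr",p[4:8].mean(0)); 
    e=p[:,:2]-c;print(np.c_[e@d,e@[-d[1],d[0]]])
b=[w('top',u,v,0) for u,v in((415,375),(463,297),(271,269))];print(b)
E
```

```text
T
[[ 0.4085  0.0723  0.05  ]
 [ 0.3847  0.007   0.05  ]
 [ 0.6064 -0.0013  0.05  ]
 [ 0.583  -0.0641  0.05  ]
 [ 0.5452  0.0129  0.05  ]
 [ 0.5267 -0.0384  0.05  ]
 [ 0.4417  0.0521  0.04  ]
 [ 0.4246  0.0008  0.04  ]
 [ 0.5123 -0.0032  0.05  ]]
rail len 0.2109600560872811 yaw -20.068477003582345
carrier len 0.11006272944787544 yaw -20.870469293080298 w 0.05458064063636644
fix origin [ 0.5093 -0.0015] carrier ctr [0.4846 0.0069 0.045 ]
[[-0.12    0.0347]
 [-0.12   -0.0347]
 [ 0.0912  0.0335]
 [ 0.0907 -0.0335]
 [ 0.0288  0.0259]
 [ 0.029  -0.0287]
 [-0.0819  0.0272]
 [-0.0804 -0.0269]
 [ 0.0034 -0.0006]]
S
[[ 0.4071  0.0745  0.05  ]
 [ 0.3829  0.0097  0.05  ]
 [ 0.6055 -0.0004  0.05  ]
 [ 0.583  -0.0657  0.05  ]
 [ 0.5458  0.014   0.05  ]
 [ 0.5259 -0.0369  0.05  ]
 [ 0.4424  0.0516  0.04  ]
 [ 0.4241  0.0051  0.04  ]
 [ 0.5124 -0.0026  0.05  ]]
rail len 0.2129187094209233 yaw -20.655944899123188
carrier len 0.11004235769539442 yaw -21.190155199037356 w 0.0546000496295035
fix origin [ 0.5073 -0.0002] carrier ctr [0.4845 0.0085 0.045 ]
[[-0.1201  0.0345]
 [-0.1199 -0.0345]
 [ 0.0919  0.0345]
 [ 0.0939 -0.0345]
 [ 0.031   0.0269]
 [ 0.0303 -0.0277]
 [-0.079   0.0256]
 [-0.0798 -0.0244]
 [ 0.0056 -0.0004]]
[array([ 0.3414, -0.1063,  0.    ]), array([ 0.4813, -0.1935,  0.    ]), array([0.5232, 0.1575, 0.    ])]
```

Call:
arm_command:
  series: "0 0 0 0.113 255;0 0 0 0.113 255;0 0 0 0.113 255;0 0 0 0.113 255;0 0 0 0.113 255;0 0 0 0.113 255;4.9 -32.6 0 0 255;4.9 -32.6 0 0 255;4.9 -32.6 0 0 255;4.9 -32.6 0 0 255;4.9 -32.6 0 0 255;4.9 -32.6 0 0 255;4.9 -32.6 0 0 255;4.9 -32.6 0 0 255;4.9 -32.6 0 0 255;4.9 -32.6 0 0 255;4.9 -32.6 0 0 255"
  squeeze: 20

```text
time_s: 1.52
tool_pos: [0.3808, -0.2984, 0.2223]
tool_rot: [180.0, 0.0, -20.5]
force: [-0.5, 0.4, -0.9]
grip_width: 0.0005
grasp_force: 0.0
```

Call:
arm_command:
  series: "-2.3 -32.5 0 0 255;-2.3 -32.5 0 0 255;-2.3 -32.5 0 0 255;-2.3 -32.5 0 0 255;-2.3 -32.5 0 0 255;-2.3 -32.5 0 0 255;-2.3 -32.5 0 0 255;-2.3 -32.5 0 0 255;-2.3 -32.5 0 0 255;-2.3 -32.5 0 0 255;0 0 0 0 255;0 0 0 0 255"

```text
time_s: 2.52
tool_pos: [0.4728, 0.0143, 0.2223]
tool_rot: [180.0, 0.0, -20.3]
force: [0.0, -1.0, -0.3]
grip_width: 0.0005
grasp_force: 0.0
```

Call:
arm_command:
  series: "0 1 33 0 255;0 1 33 0 255;0 0 33 0 255;0 0 33 0 255;0 0 25 0 255;0 0 0 0 255;0 0 0 0 255"

```text
time_s: 3.1
tool_pos: [0.4709, 0.0093, 0.0647]
tool_rot: [179.9, 0.2, -20.6]
force: [0.7, 1.3, 1.3]
grip_width: 0.0007
grasp_force: 0.0
```

Run:
```python
from cell import telemetry,cams
import cv2
im=cams.read_camera("side")[200:360,185:435]
cv2.imwrite("pics/s1.png",cv2.resize(im,None,fx=3.2,fy=3.2,interpolation=cv2.INTER_CUBIC))
o=telemetry.get_obs();print(o['tool_pos'],o['force'])
```

```text
[0.47256764 0.00958513 0.06623656] [0.15342107 0.87967481 1.06086061]
```

View pics/s1.png

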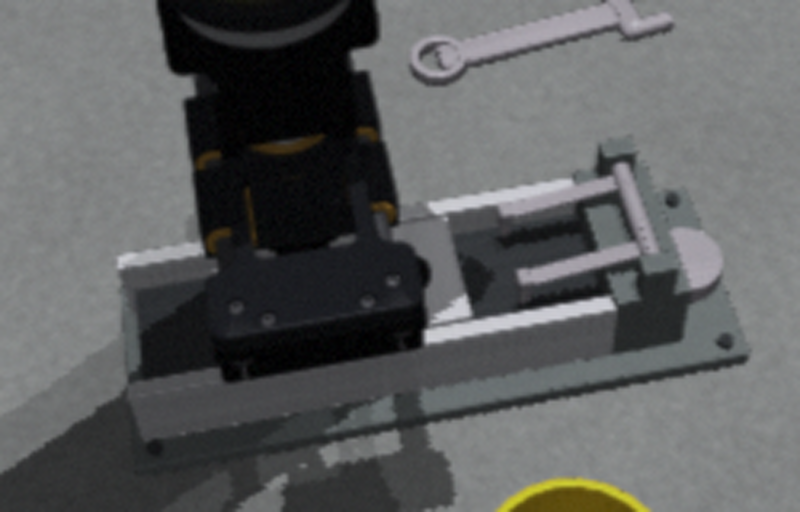

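The gripper body hides the tread, and the arm stands square in the channel about 25 mm above the tread, with the block's front still visible at (470,320) in the crop. By position it sits about 12 mm behind the carrier's centre. I'll move back 2 mm, centre it, and lower to contact.

Call:
arm_command:
  series: "-1 -1 8 0 255;-1 -1 6 0 255;0 0 5 0 255;0 0 3 0 255;0 0 0 0 255;0 0 0 0 255;0 0 0 0 255"

```text
time_s: 3.73
tool_pos: [0.4713, 0.013, 0.0437]
tool_rot: [-180.0, -0.0, -20.5]
force: [-0.4, -0.3, -0.1]
grip_width: 0.0003
grasp_force: 0.0
```

Call:
arm_command:
  series: "0 0 1.5 0 255;0 0 1.5 0 255;0 0 1.5 0 255;0 0 1.5 0 255;0 0 0 0 255;0 0 0 0 255"

```text
time_s: 4.23
tool_pos: [0.4713, 0.013, 0.0384]
tool_rot: [180.0, -0.0, -20.5]
force: [-3.0, -0.2, 8.5]
grip_width: 0.0005
grasp_force: 4.3
```

Call:
arm_command:
  series: "0 0 1.5 0 255;0 0 1.5 0 255;0 0 1.5 0 255;0 0 1.5 0 255;0 0 1.5 0 255;0 0 0 0 255;0 0 0 0 255;0 0 0 0 255"

```text
time_s: 4.9
tool_pos: [0.4714, 0.013, 0.0315]
tool_rot: [179.9, -0.0, -20.5]
force: [-5.5, 0.2, 15.0]
grip_width: 0.0002
grasp_force: 7.0
```

Call:
arm_command:
  series: "1 0 0 0 255;2 0 0 0 255;3 0 0 0 255;3 0 0 0 255;3 0 0 0 255;3 0 0 0 255;3 0 0 0 255;2 0 0 0 255;0 0 0 0 255;0 0 0 0 255"

```text
time_s: 5.73
tool_pos: [0.487, 0.0076, 0.0304]
tool_rot: [179.9, 0.4, -20.5]
force: [-9.7, 2.3, 15.0]
grip_width: 0.0003
grasp_force: 7.4
```

Run:
```python
from cell import telemetry,cams
import cv2
im=cams.read_camera("side")[200:360,185:435]
cv2.imwrite("pics/s2.png",cv2.resize(im,None,fx=3.2,fy=3.2,interpolation=cv2.INTER_CUBIC))
o=telemetry.get_obs();print(o['tool_pos'],o['force'])
```

```text
[0.48694225 0.00767967 0.03044308] [-10.02523896   3.43342999  14.24142291]
```

View pics/s2.png

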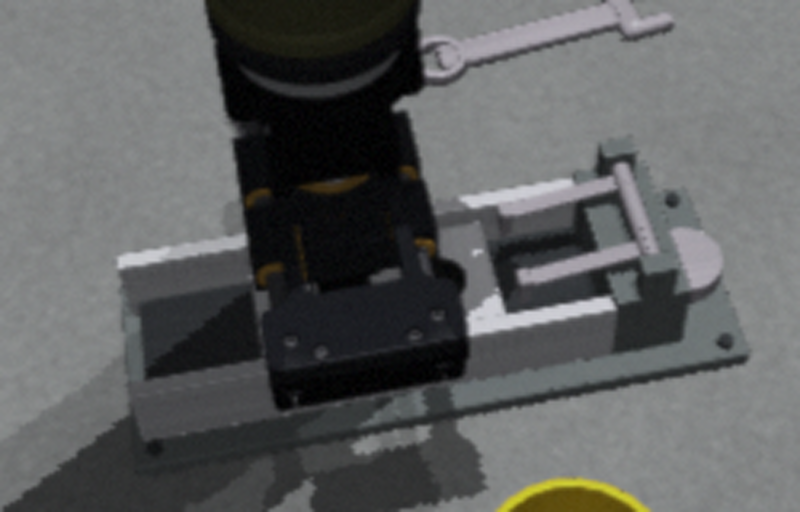

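The carrier has moved forwards and its front edge is now near (505,318), just short of the lips at about (525,280). The bed is clearly sunk. I'll keep sliding.

Call:
arm_command:
  series: "2 0 0 0 255;2 0 0 0 255;2 0 0 0 255;2 0 0 0 255;2 0 0 0 255;2 0 0 0 255;2 0 0 0 255;2 0 0 0 255;2 0 0 0 255;0 0 0 0 255;0 0 0 0 255"

```text
time_s: 6.7
tool_pos: [0.5038, 0.0016, 0.0305]
tool_rot: [179.9, 0.4, -20.5]
force: [-10.5, 3.5, 15.1]
grip_width: 0.0002
grasp_force: 7.4
```

Call:
arm_command:
  series: "2 0 0 0 255;2 0 0 0 255;2 0 0 0 255;2 0 0 0 255;2 0 0 0 255;2 0 0 0 255;2 0 0 0 255;2 0 0 0 255;2 0 0 0 255;2 0 0 0 255;2 0 0 0 255;2 0 0 0 255;0 0 0 0 255;0 0 0 0 255"

```text
time_s: 7.87
tool_pos: [0.5264, -0.0067, 0.0306]
tool_rot: [179.9, 0.4, -20.5]
force: [-9.7, 4.2, 15.3]
grip_width: 0.0004
grasp_force: 7.4
```

Run:
```python
from cell import telemetry,cams
import cv2
im=cams.read_camera("side")[200:360,185:435]
cv2.imwrite("pics/s3.png",cv2.resize(im,None,fx=3.2,fy=3.2,interpolation=cv2.INTER_CUBIC))
o=telemetry.get_obs();print(o['tool_pos'],o['force'])
```

```text
[ 0.52636075 -0.00666886  0.030626  ] [-10.04018432   3.53699525  15.6609572 ]
```

View pics/s3.png

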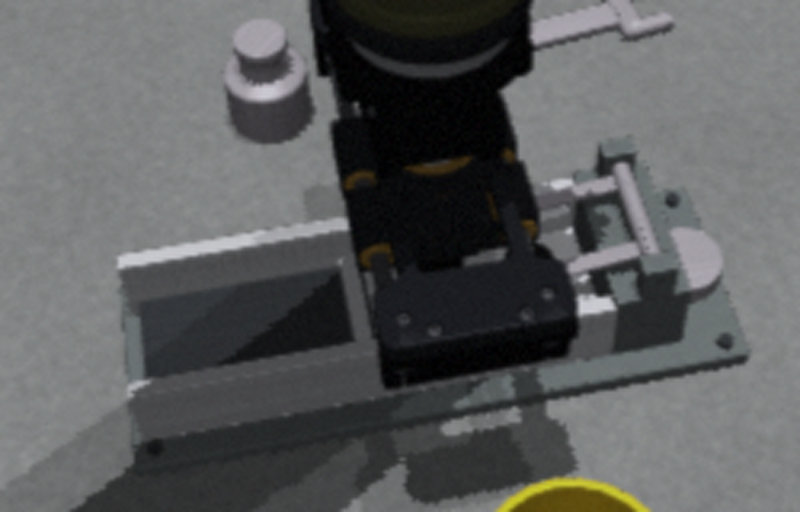

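The carrier is now under the prongs. Its rear edge runs from about (343,268) to (357,338) in the crop, and the front is close to the end stop. I'll creep on and watch the force for contact with the stop.

Call:
arm_command:
  series: "1.5 0 0 0 255;1.5 0 0 0 255;1.5 0 0 0 255;1.5 0 0 0 255;1.5 0 0 0 255;0 0 0 0 255;0 0 0 0 255"

```text
time_s: 8.5
tool_pos: [0.5329, -0.0092, 0.0305]
tool_rot: [179.9, 0.4, -20.5]
force: [-10.8, 3.5, 13.9]
grip_width: 0.0008
grasp_force: 7.3
```

Run:
```python
from h import *
for u,v in((343,268),(357,338)):
    p=w('side',185+u/3.2,200+v/3.2,.031)-[.508,-.001,0]; print(p@[.9367,-.3502,0],p@[.3502,.9367,0])
```

```text
-0.020451059599906216 0.021784241388537354
-0.02044978861004914 -0.017264353603315723
```

Call:
arm_command:
  series: "1 0 0 0 255;1 0 0 0 255;1 0 0 0 255;0 0 0 0 255;0 0 0 0 255"

```text
time_s: 8.92
tool_pos: [0.5343, -0.0097, 0.0302]
tool_rot: [179.9, 0.6, -20.4]
force: [-14.4, 4.7, 17.1]
grip_width: 0.0003
grasp_force: 10.1
```

Call:
arm_command:
  series: "1 0 0 0 255;1 0 0 0 255;0 0 0 0 255;0 0 0 0 255;0 0 0 0 255"

```text
time_s: 9.33
tool_pos: [0.5344, -0.0098, 0.0299]
tool_rot: [179.8, 0.8, -20.4]
force: [-17.4, 7.0, 19.0]
grip_width: 0.0003
grasp_force: 11.8
```

Run:
```python
from cell import telemetry,cams
import cv2
im=cams.read_camera("side")[250:350,215:425]
cv2.imwrite("pics/s4.png",cv2.resize(im,None,fx=3.8,fy=3.8,interpolation=cv2.INTER_CUBIC))
o=telemetry.get_obs();print(o['tool_pos'],o['force'])
```

```text
[ 0.53432252 -0.00975434  0.02990504] [-16.83503123   6.89417357  20.10104142]
```

View pics/s4.png

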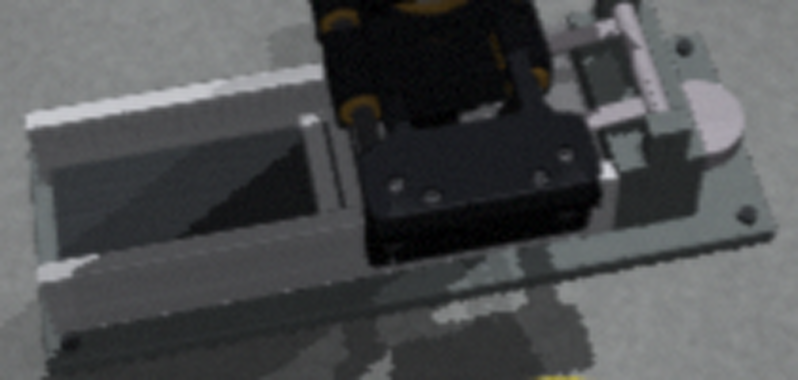

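The arm stopped advancing while the force rose, so the carrier is against the stop. The tread's rear edge shows at about (302,122) to (317,212). I'll check that against home, where the rear edge sits at fixture x = -15.

Run:
```python
from h import *
q=np.array([.508,-.001,0])
for u,v in((302,122),(317,212)):
    p=w('side',215+(u+.5)/3.8-.5,250+(v+.5)/3.8-.5,.031)-q; print(p@[.9367,-.3502,0],p@[.3502,.9367,0])
# end stop face top / mount rear, from first crops: rail ends against the mount
print([ (f(*a,.05)-q)@[.9367,-.3502,0] for f,a in((T,(201,123)),(T,(320,170)),(S,(563,65)),(S,(615,207)))])
```

```text
-0.017041820492540365 0.024780730651042235
-0.018285918509617693 -0.017381498291484925
[np.float64(0.09230486064598326), np.float64(0.0923858923238799), np.float64(0.09110639932733519), np.float64(0.09286065906413857)]
```

The rear edge reads about -17.5 mm. The rail ends at the stop also read about 2.5 mm short, so the carrier is home. I'll ease the push and let the bed rise.

Call:
arm_command:
  series: "-2 0 0 0 255;-1.5 0 0 0 255;0 0 0 0 255;0 0 -1.5 0 255;0 0 -1.5 0 255;0 0 -1.5 0 255;0 0 -1.5 0 255;0 0 0 0 255;0 0 0 0 255"

```text
time_s: 10.13
tool_pos: [0.5342, -0.0097, 0.0358]
tool_rot: [179.9, 0.4, -20.5]
force: [-8.6, 4.1, 9.3]
grip_width: 0.0006
grasp_force: 6.8
```

Call:
arm_command:
  series: "0 0 -1.5 0 255;0 0 -1.5 0 255;0 0 -1.5 0 255;0 0 -1.5 0 255;0 0 0 0 255;0 0 0 0 255"

```text
time_s: 10.63
tool_pos: [0.5342, -0.0099, 0.0407]
tool_rot: [180.0, 0.4, -20.5]
force: [-5.6, 4.4, 1.4]
grip_width: 0.0007
grasp_force: 3.3
```

Call:
arm_command:
  series: "0 0 -1 0 255;0 0 -1 0 255;0 0 0 0 255;-3 0 0 0 255;-3 0 0 0 255;-3 0 0 0 255;-3 0 0 0 255;0 0 0 0 255;0 0 0 0 255"

```text
time_s: 11.38
tool_pos: [0.5265, -0.0078, 0.0444]
tool_rot: [180.0, -0.1, -20.5]
force: [1.0, -0.2, 0.5]
grip_width: 0.0006
grasp_force: 0.0
```

Clear of the carrier. I'll rise and move back so the cameras can see it.

Call:
arm_command:
  series: "0 0 -10 0 255;0 0 -25 0 255;0 0 -35 0 255;0 0 -35 0 255;0 0 -35 0 255;0 -20 -20 0 255;0 -35 0 0 255;0 -35 0 0 255;0 -35 0 0 255;0 -35 0 0 255;0 -35 0 0 255;0 0 0 0 255;0 0 0 0 255;0 0 0 0 255"

```text
time_s: 12.55
tool_pos: [0.5948, 0.1743, 0.2043]
tool_rot: [180.0, -0.0, -20.5]
force: [0.1, -0.5, 0.2]
grip_width: 0.0002
grasp_force: 0.0
```

Run:
```python
from cell import telemetry,cams
import cv2,numpy as np
s=cams.read_camera("side");t=cams.read_camera("top")
a=cv2.resize(s[230:350,215:425],(798,456),interpolation=cv2.INTER_CUBIC)
cv2.imwrite("pics/s5.png",a)
cv2.imwrite("pics/t5.png",t)
o=telemetry.get_obs();print(o['tool_pos'],o['force'])
```

```text
[0.59488824 0.17295933 0.20427516] [-0.2957007   0.47480432 -0.32482624]
```

View pics/s5.png

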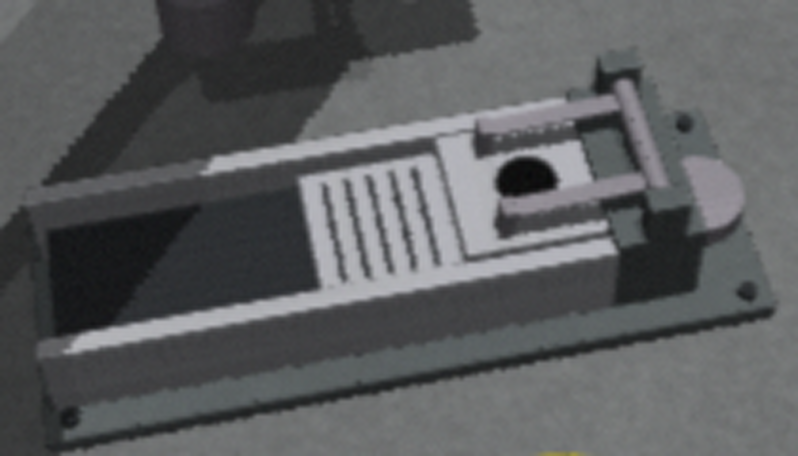

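View pics/t5.png

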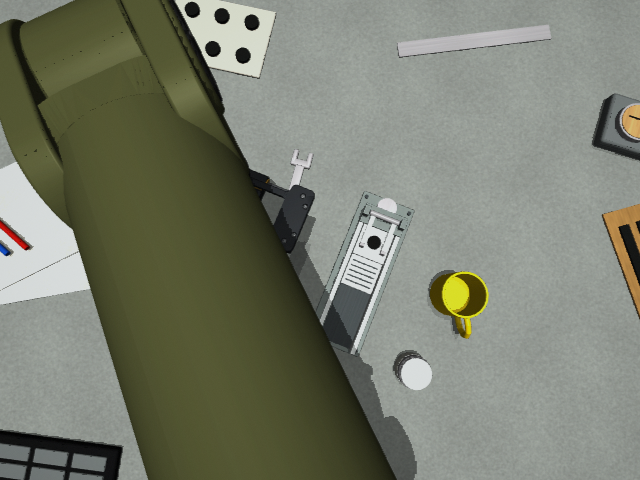

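The side view shows the carrier flat, with the bed up, both lips resting on its top beside the disc and its front at the stop. The tread's rear edge runs from (300,180) to (318,290). In the top view the disc is at about (374,242), and the mug, tin and spanner haven't moved. I'll do one last numeric check of the gap to the stop.

Run:
```python
from h import *
e=np.array([.9367,-.3502,0]);q=np.array([.508,-.001,0])
for u,v in((300,180),(318,290)): print('rear',(w('side',215+(u+.5)/3.8-.5,230+(v+.5)/3.8-.5,.04)-q)@e)
for u,v in((437,137),(465,259)): print('step',(w('side',215+(u+.5)/3.8-.5,230+(v+.5)/3.8-.5,.05)-q)@e)
print('disc',(w('top',374,242,.05)-q)@e,(w('side',215+526/3.8,230+178/3.8,.05)-q)@e)
```

```text
rear -0.016892476766402282
rear -0.01853957877140439
step 0.038504669751438465
step 0.03669253778863458
disc 0.06823971293135445 0.06818925935229668
```

```bash
python3 -c "
from cell import env
print(env.sign_off())"
```

```text
the job is handed in; nothing more can be done
None
```

I pressed the carrier down, slid it under the leaf spring until it stalled against the end stop, and released it. In the last images the bed is up, the spring rests on the carrier, and the mug, tin and spanner are where they started. The arm hid the weight in that final view, so I did not recheck it. The job is handed in at about 13 s; no verdict came back.

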